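# Clear the run-down label roll and hold the unwinder's brake open for loading

## Robot

A 6-joint arm with a two-finger parallel gripper is mounted at the origin on the work surface. World frame = base frame: x ahead of the robot, y to its left, z up, the work surface at z = 0. Lengths are in m, angles in rad, forces in N, time in s.
With the tool pointing down it reaches from about 0.275 to 0.825 m from the base axis. Payload 5.2 kg.
Tool frame: the origin (TCP) lies between the finger pads; the fingertips stand 14 mm ahead of it and the grasp point (between the pads) lies 5 mm behind it; z points along the fingers, y is the line along which they close (so a half turn about z gives the same grasp; the last joint's range is limited). The gripper opens to 93 mm and grips with 3 to 60 N. Pads are 15 mm wide; open, the fingers measure 128 mm over their backs; the gripper's body (75 mm by 188 mm) begins 65 mm behind the grasp point.
Start: joints at [0.901, 0.259, 1.535, -0, 1.348, -0.203], TCP at [0.247, 0.491, 0.201] pointing down, gripper open.
Joint ranges: [-3.14, 3.14], [-0.91, 2.08], [0.19, 2.58], [-1.22, 4.36], [0.22, 2.71], [-3.12, 3.12]. Speed limits (rad/s): [2.57, 2.57, 3.14, 3.14, 3.14, 3.14].

## Interface

Orientations are given as a unit quaternion [w, x, y, z].
In Python, from station import monitor, vision, order gives the robot as it stands. The module is installed in compiled form; this text tells all that it offers.
- The arm moves only by the tool arm_command, never from a script. Its argument "rows" is a list that holds one entry, the list of rows, each a list of 4 numbers: the shift along the world's x, y, z in cm, then the turn about the world's z in degrees. A call has 1 to 5 rows; each row shifts and turns the commanded pose from where the row before left it; what a row does not reach is not made up. A row lasts 1/8 s, in which the tool goes at most 62.5 mm and 10.7 degrees, less where a joint would pass 70% of its speed; a pose out of reach is approached as far as the arm can. A call is refused whole if a number of a shift passes 6.25 or a number of a turn 10.7, either way. A call with a gripper value outside its range is refused whole. "hand" is the gripper's target within -1 to 1 (fully open at 1, half-way at 0, shut at -1), set as the call begins (left out, the last holds). The fingers move at their own pace and stop on an object; the grip force is fixed at half the most. Time passes only in rows, so rows that do not move let the fingers close. It gives the time, the measured TCP pose, the force and the opening at its end, in the units of the state.
- monitor.sense(): the state, without advancing time (a new reading comes with each control period).
- vision.get_image(name): name is "scene" or "top" or "wrist"; returns a dict with "img" (400x640x3 uint8, red, green, blue), "vertical_fov" (degrees; the focal length in pixels is half the picture's height over the tangent of half this angle, whatever the lens; pixels are square), "cx", "cy" (the principal point, pixels), "extrinsics" (4x4, takes a point from camera to world coordinates). Camera axes: x right, y up, looking along -z (the intrinsics and any distortion apply to the point x, -y, -z); pixel columns grow to the right and rows downward; lengths in m; the calibration is good to about 2 mm. A picture is of the moment at which its call begins. There is no depth.
- order.close_job(): hands the job in, once; it reports no verdict.
The state is a dict: "time": time; "q": joint angles; "dq": joint speeds; "joint_torque": joint torques, N m; "tcp_pos": TCP position; "ee_rot": TCP orientation; "force": force on the tool from outside, world axes, zero at the start; "torque": the same for the moment, N m; "grip_width": finger opening in m.
Only numpy, scipy, OpenCV 4.12 (cv2) and the standard library are available. Lean on these libraries where they do the work, as an engineer would, in place of code of your own. Each camera call takes 0.05 s, during which the arm holds its last target. There are 200 camera calls.

## Task

The label roll on the unwinder is nearly used up: slide it up off its spindle and lay it flat in the open carton. Then pull the sprung brake shoe out by its upright knob until its pointer lines up with the rider clamped on the scale, and finish still holding it there against its spring, so that a colleague can drop the fresh roll on. Leave the fresh roll, the product box and the cutter where they are.

Things in the scene. Friction and masses are not known exactly. Their poses are not given: they have to be found in the camera images.
- unwinder: Bench-top label unwinder, fixed: base plate 156 x 310 mm. Origin: centre of the base at bench height; z up; its y (along the plate) is the direction in which the brake shoe is pulled out. Spindle at y = -90 mm; spring housing from y = 16 to 76 mm, 32 mm across, top 56 mm up; two upright guide rollers, 18 mm across, tops 78 mm up, at x = 62 mm, y = -138 and -30 mm.
- spindle_tip (a point): Tip of the unwinder's vertical steel spindle, on its axis, 92 mm above the bench. The spindle is 22 mm in diameter, tapered over the last 9 mm, and stands in a white reel disc 120 mm across whose top is 24 mm above the bench.
- roll_mid (a point): Centre (half-way up, on its axis z) of the run-down label roll: white paper ring on a cardboard core, 60 mm outside, 25.4 mm bore, 50 mm high, 80 to 160 g. It starts loose on the spindle, its centre 49 mm above the bench. The brake shoe (32 mm wide) stands 4 mm clear of it on the unwinder's +y side; the fingers have room on its +x and -x sides.
- carton: Open cardboard carton, fixed to the bench, empty: 230 mm along its x, 190 mm along its y, walls 65 mm high and 5 mm thick, floor 5 mm thick. Origin: centre of its underside; z up.
- brake (a joint): How far the brake shoe and its knob are pulled out along the unwinder's y, in m: 0 at the inner stop, where the spring keeps it at the start, 0.055 at the outer stop. The spring always draws it back in: about 5 N at 0, plus 1.5 N for each 10 mm pulled. It does not latch.
- brake_knob (a point): Middle of the grip of the brake's upright black knob: a vertical cylinder 24 mm in diameter whose grip runs from 64 to 108 mm above the bench (this point is at 86 mm). It moves with the brake shoe. It can be pinched from above from any side.
- brake_pointer (a point): Tip of the steel pointer that sticks out sideways (unwinder's +x) from the block under the knob, 46 mm above the bench, at the knob's own position along the unwinder's y. It moves with the brake shoe.
- rider_mark (a point): Edge of the rider facing the pointer, at the pointer's height and the rider's middle: a dark steel block, 12 mm along the scale, 27 mm across, with a brass thumbscrew (top 57 mm up), clamped fast on the graduated scale beside the knob's path. Lined up = same position as the pointer along the unwinder's y; at the start it lies 26 to 44 mm further out. The pointer passes it 2 mm clear.
- fresh_roll: Bystander: the fresh label roll, lying flat on the bench, 110 mm outside diameter, 50 mm high. Origin: centre of its underside.
- product_box: Bystander: small white box with a blue top, 60 x 100 mm, 60 mm tall. Origin: centre of its underside.
- cutter: Bystander: grey box cutter lying flat, 36 x 136 mm, 22 mm high, long along its y. Origin: on its underside near the middle.
There are look-alikes about, which are no part of the job. What is shaped like the part that bears roll_mid but black or orange is not meant.

How it is judged:
By the outcome, as a careful person would: the job done as asked, in the order asked, and still so for the second after the job is handed in, while the arm keeps its last pose, push and grip.
It also fails if it takes over 58 s, if anything falls off the work surface, if the arm or the gripper's body presses on something with over 40 N, if the wrist force passes 120 N, or if a joint passes its speed limit or range.

## Working session

There is one attempt and no reset: what is moved stays moved. The work goes in short steps, Python scripts to look and compute and a tool call to move; the robot and the scene stay as the last step left them, time stands still between calls to the robot, and variables do not carry over. Pictures are saved under pics/ and viewed, on a budget of 10 in all, crops included, one or two more only if the job needs it, and the job is handed in when it is done.

Besides the shell and the picture viewer there is one more tool, called after "Call:" by a JSON object that holds its "name" and its "arguments". arm_command: Moves the arm, as the interface text tells. Its arguments: {"type":"object","properties":{"rows":{"type":"array"},"hand":{"type":"number"}},"required":["rows"]}

```bash
mkdir -p pics; cat > h.py <<'E'
import numpy as np, cv2
from station import monitor, vision, order
def get(n):
    d=vision.get_image(n); cv2.imwrite(f'pics/_{n}.png',d['img'][:,:,::-1]); 
    np.save(f'pics/_{n}.npy',{k:v for k,v in d.items()},allow_pickle=True); return d
def load(n): return np.load(f'pics/_{n}.npy',allow_pickle=True).item()
def f(d): return 200/np.tan(np.radians(d['vertical_fov'])/2)
def ray(d,u,v):
    E=np.array(d['extrinsics']); r=E[:3,:3]@np.array([(u-d['cx'])/f(d),-(v-d['cy'])/f(d),-1.]); return E[:3,3],r
def plane(d,u,v,z):
    o,r=ray(d,u,v); return o+r*(z-o[2])/r[2]
def proj(d,p):
    E=np.array(d['extrinsics']); c=E[:3,:3].T@(np.array(p)-E[:3,3]); return d['cx']+f(d)*c[0]/-c[2], d['cy']-f(d)*c[1]/-c[2]
E
python3 - <<'E'
from h import *
for n in ['top','scene']:
    d=get(n); print(n,{k:v for k,v in d.items() if k!='img'})
a=np.vstack([load('top')['img'],load('scene')['img']])[:,:,::-1]
cv2.imwrite('pics/a1.png',cv2.resize(a,(480,600),interpolation=cv2.INTER_AREA))
cv2.imwrite('pics/a0.png',load('top')['img'][:,:,::-1])
print(monitor.sense())
E
```

```text
top {'vertical_fov': 54.113535383655304, 'cx': 319.07845898962404, 'cy': 195.39786216454056, 'extrinsics': array([[-3.59059068e-04,  9.77765512e-01, -2.09700916e-01,
         3.49552097e-01],
       [-9.99996339e-01, -9.13505059e-04, -2.54713236e-03,
        -5.94408650e-02],
       [-2.68206102e-03,  2.09699234e-01,  9.77762260e-01,
         1.05292974e+00],
       [ 0.00000000e+00,  0.00000000e+00,  0.00000000e+00,
         1.00000000e+00]])}
scene {'vertical_fov': 51.63904640456241, 'cx': 317.13249092658424, 'cy': 197.37981221109584, 'extrinsics': array([[ 0.04643332, -0.83168101,  0.55330881,  1.06344058],
       [ 0.99879338,  0.0475219 , -0.01238772, -0.0512055 ],
       [-0.01599166,  0.55321638,  0.83288409,  0.88456851],
       [ 0.        ,  0.        ,  0.        ,  1.        ]])}
{'time': 0.1, 'q': array([ 9.01211688e-01,  2.59257754e-01,  1.53594851e+00, -2.65011337e-05,
        1.34801176e+00, -2.02831030e-01]), 'dq': array([-1.63014299e-03, -9.36184992e-05, -4.19534946e-03, -1.82809627e-04,
       -4.14374373e-05, -1.93645464e-03]), 'joint_torque': array([ 2.51067184e-03, -4.38204074e+01, -2.84642726e+01,  7.18046003e-02,
        3.61439958e-02, -9.32699004e-05]), 'tcp_pos': array([0.24717111, 0.4907545 , 0.20021761]), 'ee_rot': array([-3.31653127e-04,  2.31261164e-01,  9.72891368e-01, -7.42044796e-04]), 'force': array([-0.77757691,  0.51371809, -0.21907496]), 'torque': array([ 0.01877488, -0.02838816, -0.05101154]), 'grip_width': 0.09319631837221809}
```

View pics/a0.png

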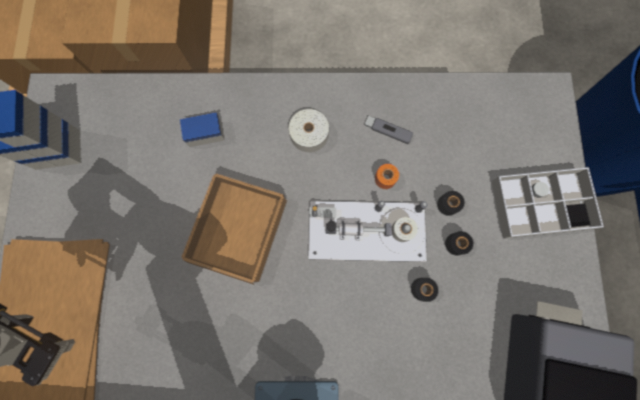

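View pics/_scene.png

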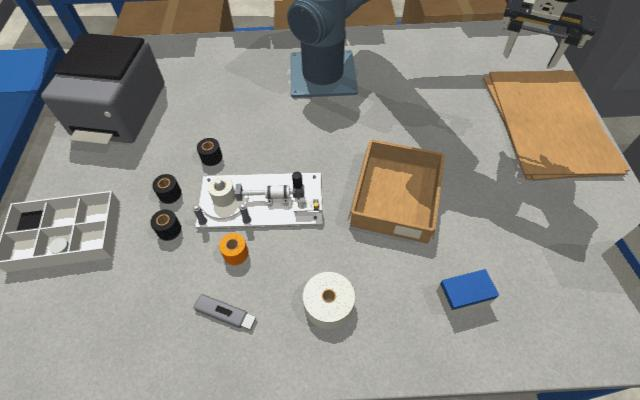

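Top view: the run-down white roll is on the spindle at (405,228). The knob is near (331,228), the rider near (316,210) and the carton near (235,228). The look-alikes are black at (451,202), (459,243) and (425,289), and orange at (388,176). Only the white roll on the spindle fits, so I'll confirm it in a crop while measuring the plate.

```bash
python3 - <<'E'
from h import *
t=load('top'); s=load('scene')
A=cv2.resize(t['img'][190:270,290:450],None,fx=5,fy=5,interpolation=cv2.INTER_CUBIC)
B=cv2.resize(s['img'][165:240,185:335],(800,400),interpolation=cv2.INTER_CUBIC)
cv2.imwrite('pics/c1.png',cv2.resize(np.vstack([A,B]),(600,600) if 0 else (800,800))[:,:,::-1][:800])
img=np.vstack([A,B]); cv2.imwrite('pics/c1.png',cv2.resize(img,(600,600))[:,:,::-1])
# plate
for n,d,z in [('top',t,.012),('scene',s,.012)]:
    hsv=cv2.cvtColor(d['img'],cv2.COLOR_RGB2HSV)
    m=((hsv[...,1]<40)&(hsv[...,2]>185)).astype(np.uint8)
    m=cv2.morphologyEx(m,cv2.MORPH_CLOSE,np.ones((5,5)))
    for c in cv2.findContours(m,0,2)[0]:
        if cv2.contourArea(c)>1500: 
            r=cv2.minAreaRect(c); bp=cv2.boxPoints(r); print(n,np.round(r[0]),r[1],r[2]); print([np.round(plane(d,*p,z),3).tolist() for p in bp])
    m=((hsv[...,0]>5)&(hsv[...,0]<22)&(hsv[...,1]>90)).astype(np.uint8)
    for c in cv2.findContours(m,0,2)[0]:
        if 3000<cv2.contourArea(c)<12000:
            r=cv2.minAreaRect(c); bp=cv2.boxPoints(r); print(n,'brown',np.round(r[0]),r[1],r[2]); print([np.round(plane(d,*p,.065),3).tolist() for p in bp])
E
```

```text
top [368. 231.] (116.15947723388672, 57.51863479614258) 1.1691392660140991
[[0.403, -0.03, 0.012], [0.557, -0.032, 0.012], [0.55, -0.346, 0.012], [0.397, -0.334, 0.012]]
top brown [234. 227.] (80.00563049316406, 93.28720092773438) 18.434946060180664
[[0.399, 0.288, 0.065], [0.628, 0.227, 0.065], [0.56, 0.027, 0.065], [0.338, 0.096, 0.065]]
scene [329. 296.] (50.98234558105469, 51.42955780029297) 63.43495178222656
[[0.713, -0.1, 0.012], [0.663, 0.006, 0.012], [0.772, 0.047, 0.012], [0.816, -0.054, 0.012]]
scene [ 55. 225.] (57.50435256958008, 119.37442779541016) 82.303955078125
[[0.459, -0.864, 0.012], [0.426, -0.572, 0.012], [0.594, -0.515, 0.012], [0.621, -0.784, 0.012]]
scene [258. 199.] (51.78984832763672, 127.91729736328125) 88.33971405029297
[[0.394, -0.363, 0.012], [0.401, -0.024, 0.012], [0.559, -0.029, 0.012], [0.552, -0.34, 0.012]]
scene brown [399. 190.] (86.4468002319336, 91.11080169677734) 12.528807640075684
[[0.598, 0.025, 0.065], [0.332, 0.1, 0.065], [0.408, 0.307, 0.065], [0.656, 0.207, 0.065]]
scene brown [556. 123.] (145.7007293701172, 98.8193588256836) 67.10945129394531
[[0.117, 0.464, 0.065], [-0.043, 0.797, 0.065], [0.485, 0.729, 0.065], [0.582, 0.471, 0.065]]
scene brown [172.  16.] (33.637474060058594, 119.31314086914062) 87.61405944824219
[[-0.346, -0.723, 0.065], [-0.346, -0.304, 0.065], [-0.15, -0.286, 0.065], [-0.151, -0.674, 0.065]]
```

View pics/c1.png

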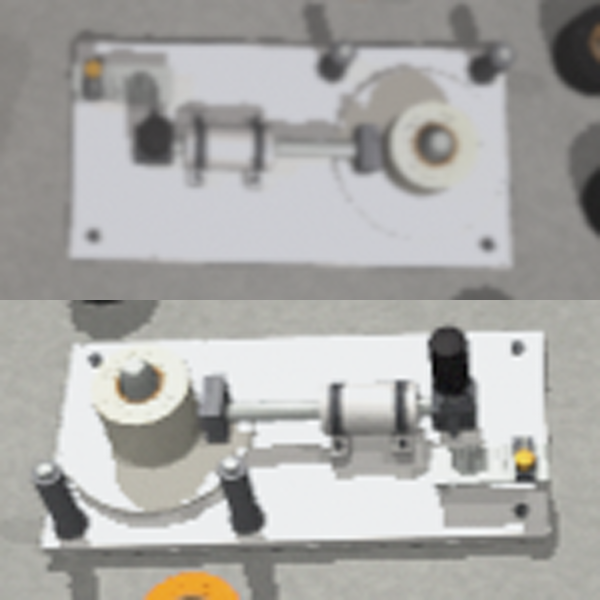

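The crop confirms it: a white roll with a brown core on the steel spindle, brake shoe beside it, black knob, and rider with brass screw. Next I work out positions from both views.

```bash
python3 - <<'E'
from h import *
t=load('top'); s=load('scene')
T=lambda a,b:(290+a/3.75,190+b/3.75); S=lambda a,b:(185+a/4,165+(b-300)/4)
for n,a,b,z in [('roll',(433,143),(142,380),.074),('tip',(437,135),(138,361),.092),('knob',(153,128),(448,336),.108),('screw',(93,68),(524,455),.057)]:
    print(n,plane(t,*T(*a),z).round(4),plane(s,*S(*b),z).round(4))
for c in [(75,40),(505,44),(512,265),(70,257)]: print('plate',plane(t,*T(*c),.012).round(4))
for c in [(75,345),(545,333),(548,540),(40,545)]: print('plateS',plane(s,*S(*c),.012).round(4))
E
```

```text
roll [ 0.4753 -0.2737  0.074 ] [ 0.4758 -0.2703  0.074 ]
tip [ 0.4782 -0.2727  0.092 ] [ 0.4748 -0.269   0.092 ]
knob [ 0.4808 -0.0854  0.108 ] [ 0.4791 -0.0838  0.108 ]
screw [ 0.5295 -0.0458  0.057 ] [ 0.5317 -0.0424  0.057 ]
plate [ 0.5582 -0.0321  0.012 ]
plate [ 0.555  -0.3426  0.012 ]
plate [ 0.3974 -0.3385  0.012 ]
plate [ 0.4031 -0.0293  0.012 ]
plateS [ 0.3999 -0.3338  0.012 ]
plateS [ 0.4081 -0.0238  0.012 ]
plateS [ 0.5648 -0.0302  0.012 ]
plateS [ 0.5511 -0.3391  0.012 ]
```

Call:
{"name": "arm_command", "arguments": {"rows": [[[1, -3, 0.5, -2], [1.5, -5, 0.5, -4.5], [1.5, -5, 0.5, -4.5], [1.5, -5, 0.5, -4.5], [1.5, -5, 0, -4.5]]], "hand": 1}}

```text
time: 0.72
tcp_pos: [0.3177, 0.2597, 0.2211]
ee_rot: [0.0, 0.398, 0.918, 0.0]
force: [1.3, -0.4, 0.3]
grip_width: 0.0933
```

Call:
{"name": "arm_command", "arguments": {"rows": [[[1.5, -5, 0, -4.5], [1.5, -5, 0, -4.5], [1.5, -5, 0, -4.5], [1.5, -5, 0, -4.5], [1.5, -5, 0, -4.5]]]}}

```text
time: 1.35
tcp_pos: [0.3925, 0.0095, 0.2209]
ee_rot: [0.0, 0.569, 0.822, 0.0]
force: [1.4, 1.0, 0.2]
grip_width: 0.0929
```

Call:
{"name": "arm_command", "arguments": {"rows": [[[1.5, -5, 0, -4.5], [1.5, -5, 0, -4.5], [1.5, -5, 0, -4.5], [1.5, -5, 0, -4], [0, 0, 0, 0]]]}}

```text
time: 1.98
tcp_pos: [0.4528, -0.192, 0.2201]
ee_rot: [-0.0, 0.688, 0.725, -0.0]
force: [-0.6, 0.1, 0.8]
grip_width: 0.093
```

Call:
{"name": "arm_command", "arguments": {"rows": [[[1.2, -4, 0, -2.2], [1.1, -4, 0, -2.0], [0, 0, 0, 0], [0, 0, 0, 0]]]}}

```text
time: 2.48
tcp_pos: [0.475, -0.2673, 0.2206]
ee_rot: [-0.001, 0.713, 0.702, 0.0]
force: [-0.6, -0.7, 0.1]
grip_width: 0.0931
```

```bash
python3 - <<'E'
from h import *
d=get('wrist'); s=monitor.sense(); print(s['tcp_pos'],s['ee_rot'],s['time']); print(d['extrinsics'],d['vertical_fov'],d['cx'],d['cy'])
c=lambda x,y:np.array([x,y])
for p in [(.476,-.2715,.074),(.476,-.2715,.092),(.506,-.2715,.074)]: print(proj(d,p))
E
```

```text
[ 0.47507887 -0.26713311  0.22077963] [-6.70552559e-04  7.12417261e-01  7.01755778e-01  1.56200413e-04] 2.525
[[ 9.99875315e-01  1.47578349e-02  5.61797172e-03  4.76283457e-01]
 [-1.57617940e-02  9.54352599e-01  2.98266128e-01 -1.82839096e-01]
 [-9.59763637e-04 -2.98317488e-01  9.54466215e-01  4.05090231e-01]
 [ 0.00000000e+00  0.00000000e+00  0.00000000e+00  1.00000000e+00]] 70.37479405995359 318.59669508721925 198.79284638847176
(np.float64(319.7826164651736), np.float64(187.07109203174537))
(np.float64(319.8301887448731), np.float64(191.13447517646688))
(np.float64(344.6404960769257), np.float64(186.69843481549538))
```

View pics/_wrist.png

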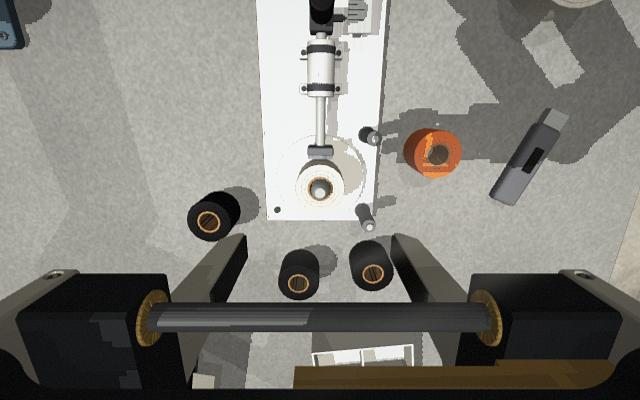

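The wrist view puts the roll top centre at about (319,185), against a prediction of (320,187). That is within 3–4 mm, so I descend.

Call:
{"name": "arm_command", "arguments": {"rows": [[[0.1, -0.3, -4, 0], [0, 0, -4, 0], [0, 0, -4, 0], [0, 0, -3, 0], [0, 0, -1.5, 0]]]}}

```text
time: 3.15
tcp_pos: [0.4757, -0.2698, 0.0547]
ee_rot: [-0.001, 0.712, 0.702, 0.0]
force: [-0.3, -0.5, 0.5]
grip_width: 0.0932
```

Call:
{"name": "arm_command", "arguments": {"rows": [[[0, 0, -0.8, 0], [0, 0, 0, 0]]]}}

```text
time: 3.4
tcp_pos: [0.4768, -0.2717, 0.0484]
ee_rot: [0.0, 0.713, 0.701, 0.0]
force: [-0.5, -0.3, -0.2]
grip_width: 0.0931
```

Call:
{"name": "arm_command", "arguments": {"rows": [[[0, 0, 0, 0], [0, 0, 0, 0], [0, 0, 0, 0], [0, 0, 0, 0], [0, 0, 0, 0]]], "hand": -1}}

```text
time: 4.03
tcp_pos: [0.4766, -0.272, 0.0482]
ee_rot: [0.0, 0.713, 0.701, -0.0]
force: [-0.4, -0.5, 2.2]
grip_width: 0.0591
```

Call:
{"name": "arm_command", "arguments": {"rows": [[[0, 0, 0, 0], [0, 0, 1, 0], [0, 0, 1.5, 0], [0, 0, 1.5, 0], [0, 0, 0, 0]]]}}

```text
time: 4.65
tcp_pos: [0.4774, -0.2727, 0.0899]
ee_rot: [0.002, 0.713, 0.701, 0.0]
force: [-0.0, 0.6, -1.3]
grip_width: 0.0595
```

Lifting cleanly (~1.2 N weight). I continue up, then over to the carton.

Call:
{"name": "arm_command", "arguments": {"rows": [[[0, 0, 2, 0], [0, 0, 3, 0], [0, 0, 3, 0], [0, 0, 2, 0], [0, 0, 0, 0]]]}}

```text
time: 5.28
tcp_pos: [0.4773, -0.2725, 0.1893]
ee_rot: [0.002, 0.713, 0.701, 0.0]
force: [-0.4, 0.3, -0.9]
grip_width: 0.0594
```

Call:
{"name": "arm_command", "arguments": {"rows": [[[0, 2, 0, 0], [0, 4, 0, 0], [0, 5, 0, 0], [0, 5, 0, 0], [0, 5, 0, 0]]]}}

```text
time: 5.9
tcp_pos: [0.4749, -0.0588, 0.1865]
ee_rot: [-0.001, 0.713, 0.701, -0.0]
force: [0.7, 0.1, -0.9]
grip_width: 0.0596
```

Call:
{"name": "arm_command", "arguments": {"rows": [[[0, 5, 0, 0], [0, 5, 0, 0], [0, 5, 0, 0], [0, 4, 0, 0], [0, 2, 0, 0]]]}}

```text
time: 6.52
tcp_pos: [0.4741, 0.1512, 0.1864]
ee_rot: [-0.001, 0.712, 0.702, -0.001]
force: [0.5, 0.9, -1.6]
grip_width: 0.0594
```

Call:
{"name": "arm_command", "arguments": {"rows": [[[0, 0.8, 0, 0], [0, 0, 0, 0], [0, 0, 0, 0]]]}}

```text
time: 6.9
tcp_pos: [0.4763, 0.1555, 0.1877]
ee_rot: [-0.0, 0.713, 0.701, -0.0]
force: [-1.0, -0.3, -1.6]
grip_width: 0.0595
```

```bash
python3 - <<'E'
from h import *
t=get('top'); d=get('wrist'); print(monitor.sense()['tcp_pos'])
cv2.imwrite('pics/p1.png',np.hstack([cv2.resize(t['img'][130:330,140:460],(480,300)),cv2.resize(d['img'],(320,200)).repeat(1,0) if 0 else cv2.copyMakeBorder(cv2.resize(d['img'],(320,200)),0,100,0,0,0)])[:,:,::-1])
E
```

```text
[0.47652124 0.15535658 0.18784843]
```

View pics/p1.png

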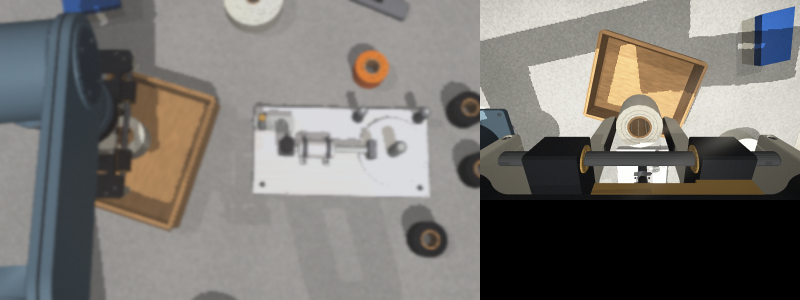

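The roll is held over the middle of the carton and the spindle is bare. I lower it.

Call:
{"name": "arm_command", "arguments": {"rows": [[[0.4, 0.4, -3.5, 0], [0, 0, -4, 0], [0, 0, -4, 0], [0, 0, -2.5, 0], [0, 0, -1.2, 0]]]}}

```text
time: 7.62
tcp_pos: [0.4798, 0.1594, 0.0346]
ee_rot: [-0.001, 0.713, 0.701, -0.001]
force: [-0.1, 0.3, -1.2]
grip_width: 0.0594
```

Call:
{"name": "arm_command", "arguments": {"rows": [[[0, 0, -0.4, 0], [0, 0, 0, 0], [0, 0, 0, 0]]]}}

```text
time: 8.0
tcp_pos: [0.4813, 0.1602, 0.0329]
ee_rot: [0.001, 0.713, 0.701, 0.001]
force: [-0.5, -0.0, -1.1]
grip_width: 0.0595
```

Call:
{"name": "arm_command", "arguments": {"rows": [[[0, 0, -0.2, 0], [0, 0, -0.1, 0], [0, 0, 0, 0]]]}}

```text
time: 8.38
tcp_pos: [0.4807, 0.1603, 0.0292]
ee_rot: [0.0, 0.713, 0.701, 0.0]
force: [0.2, 0.6, 1.2]
grip_width: 0.0595
```

Call:
{"name": "arm_command", "arguments": {"rows": [[[0, 0, 0, 0], [0, 0, 0, 0], [0, 0, 0, 0], [0, 0, 0, 0]]], "hand": 1}}

```text
time: 8.88
tcp_pos: [0.4805, 0.1602, 0.0289]
ee_rot: [-0.0, 0.713, 0.701, -0.0]
force: [0.4, -1.4, 0.0]
grip_width: 0.0918
```

Call:
{"name": "arm_command", "arguments": {"rows": [[[0, 0, 2, 0], [0, 0, 4, 0], [0, 0, 5, 0], [0, 0, 5, 0], [0, 0, 3, 0]]]}}

```text
time: 9.5
tcp_pos: [0.4813, 0.1603, 0.2218]
ee_rot: [0.001, 0.713, 0.701, 0.001]
force: [0.7, -1.0, 0.1]
grip_width: 0.0932
```

Call:
{"name": "arm_command", "arguments": {"rows": [[[0, -3, 0, 0], [0, -5, 0, 0], [0, -5, 0, 0], [0, -3, 0, 0], [0, 0, 0, 0]]]}}

```text
time: 10.12
tcp_pos: [0.4805, -0.0016, 0.2189]
ee_rot: [0.0, 0.714, 0.7, -0.0]
force: [0.3, -0.2, -0.1]
grip_width: 0.0926
```

```bash
python3 - <<'E'
from h import *
d=get('wrist'); s=get('scene'); st=monitor.sense(); print(st['tcp_pos'],st['force'],d['extrinsics'][:3,3])
cv2.imwrite('pics/p2.png',np.vstack([d['img'][:300],cv2.resize(s['img'][120:260,180:460],(640,300))])[:,:,::-1])
E
```

```text
[4.80371092e-01 4.50035419e-04 2.18880709e-01] [0.42288484 0.46875229 0.20908843] [0.48195229 0.08317575 0.40326378]
```

View pics/p2.png

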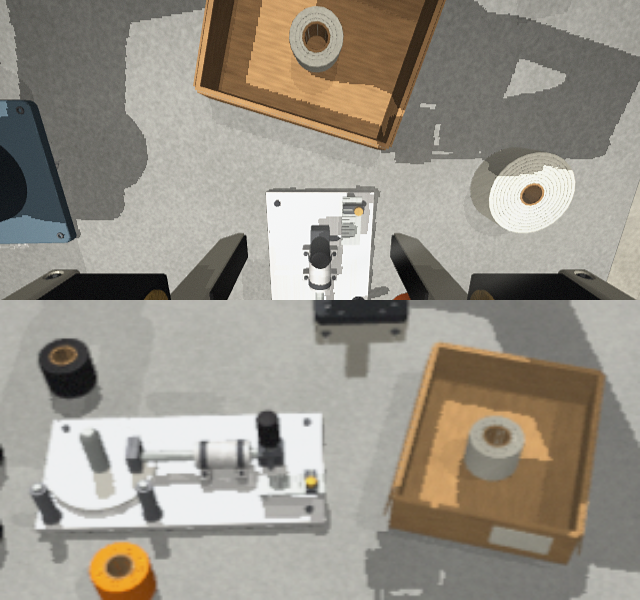

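The roll lies flat in the carton (wrist view (316,38), axis upright). I turn the gripper 90° so the fingers close along the pull direction, then go above the knob.

Call:
{"name": "arm_command", "arguments": {"rows": [[[0, -1, 0, -10], [0, -1, 0, -10], [0, -1, 0, -10], [0, -1, 0, -10], [0, -1, 0, -10]]]}}

```text
time: 10.85
tcp_pos: [0.4806, -0.0485, 0.2189]
ee_rot: [-0.0, 0.943, 0.333, 0.0]
force: [0.4, -0.0, 0.2]
grip_width: 0.0928
```

Call:
{"name": "arm_command", "arguments": {"rows": [[[0, -1, 0, -10], [0, -1, 0, -10], [0, -1, 0, -10], [0, -0.5, 0, -10], [0, 0, 0, 0]]]}}

```text
time: 11.48
tcp_pos: [0.4806, -0.0837, 0.2189]
ee_rot: [-0.0, 1.0, -0.007, -0.0]
force: [-0.1, 0.1, -0.0]
grip_width: 0.0931
```

Call:
{"name": "arm_command", "arguments": {"rows": [[[0, 0, -3, 0], [0, 0, 0, 0], [0, 0, 0, 0]]]}}

```text
time: 11.85
tcp_pos: [0.4808, -0.0843, 0.1896]
ee_rot: [0.0, 1.0, -0.007, 0.0]
force: [0.4, -0.3, 0.1]
grip_width: 0.093
```

```bash
python3 - <<'E'
from h import *
d=get('wrist'); st=monitor.sense(); print(st['tcp_pos'],st['ee_rot'],d['extrinsics'])
for p in [(.48,-.0846,.108),(.53,-.044,.057)]: print(proj(d,p))
u,v=map(int,proj(d,(.505,-.065,.06)))
u0,v0=max(0,u-130),max(0,v-100); print(u0,v0)
cv2.imwrite('pics/p3.png',cv2.resize(d['img'][v0:v0+200,u0:u0+260],None,fx=3,fy=3,interpolation=cv2.INTER_CUBIC)[:,:,::-1])
E
```

```text
[ 0.48112945 -0.08460587  0.18995691] [ 2.16415922e-04  9.99973055e-01 -7.30780571e-03  6.61388153e-04] [[-1.43248067e-02  9.54077287e-01  2.99217863e-01  5.64527061e-01]
 [-9.99897394e-01 -1.36824132e-02 -4.24191659e-03 -8.47566034e-02]
 [ 4.69061786e-05 -2.99247926e-01  9.54175391e-01  3.74093958e-01]
 [ 0.00000000e+00  0.00000000e+00  0.00000000e+00  1.00000000e+00]]
(np.float64(319.65509269075653), np.float64(199.82854905814003))
(np.float64(282.1081371279182), np.float64(143.17071301412992))
171 65
```

View pics/p3.png

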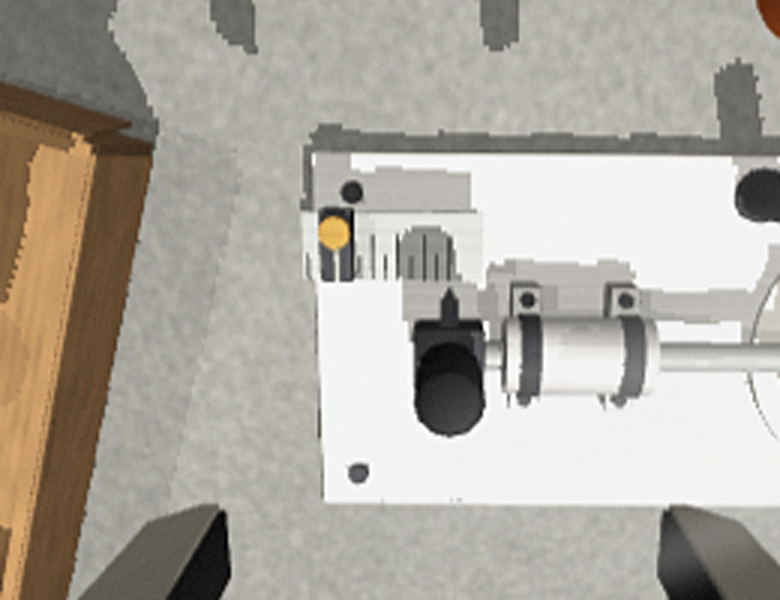

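The rider carries a white index line at its middle (crop (337,265), i.e. image (283,153)). The pointer tip is at crop (449,290). I compute the pull and the knob offset.

```bash
python3 - <<'E'
from h import *
d=load('wrist'); P=lambda a,b:(171+a/3,65+b/3)
p=plane(d,*P(449,290),.046); m=plane(d,*P(337,279),.046)
y=np.array([np.sin(np.radians(1.0)),np.cos(np.radians(1.0))])
print(p,m,(m-p)[:2]@y); print('knob top',plane(d,*P(449,400),.108))
E
```

```text
[ 0.50690879 -0.08635714  0.046     ] [ 0.51181066 -0.04311018  0.046     ] 0.04332591407057119
knob top [ 0.48152723 -0.08561429  0.108     ]
```

Call:
{"name": "arm_command", "arguments": {"rows": [[[0, -0.1, -3, 0], [0, 0, -4, 0], [0, 0, -3, 0], [0, 0, -0.9, 0], [0, 0, 0, 0]]]}}

```text
time: 12.52
tcp_pos: [0.481, -0.086, 0.0806]
ee_rot: [0.0, 1.0, -0.008, 0.0]
force: [0.1, -0.8, 0.4]
grip_width: 0.0928
```

Call:
{"name": "arm_command", "arguments": {"rows": [[[0, 0, 0, 0], [0, 0, 0, 0], [0, 0, 0, 0], [0, 0, 0, 0], [0, 0, 0, 0]]], "hand": -1}}

```text
time: 13.15
tcp_pos: [0.4805, -0.0858, 0.08]
ee_rot: [0.0, 1.0, -0.008, 0.0]
force: [-0.1, -0.0, 0.5]
grip_width: 0.0473
```

Call:
{"name": "arm_command", "arguments": {"rows": [[[0, 0, 0, 0], [0, 0, 0, 0], [0, 0, 0, 0]]]}}

```text
time: 13.52
tcp_pos: [0.4805, -0.0861, 0.0799]
ee_rot: [0.0, 1.0, -0.008, -0.0]
force: [-0.8, -1.3, -0.7]
grip_width: 0.0229
```

Call:
{"name": "arm_command", "arguments": {"rows": [[[0, 0, 0, 0], [0, 0.5, 0, 0], [0.05, 1, 0, 0], [0, 1, 0, 0], [0, 0.8, 0, 0]]]}}

```text
time: 14.15
tcp_pos: [0.4812, -0.0549, 0.0799]
ee_rot: [0.002, 1.0, -0.008, 0.0]
force: [-0.4, -10.9, -3.7]
grip_width: 0.0228
```

Call:
{"name": "arm_command", "arguments": {"rows": [[[0, 0.5, 0, 0], [0, 0, 0, 0], [0, 0, 0, 0], [0, 0, 0, 0]]]}}

```text
time: 14.65
tcp_pos: [0.4813, -0.0501, 0.0799]
ee_rot: [0.002, 1.0, -0.008, 0.0]
force: [-0.5, -10.6, -2.7]
grip_width: 0.0232
```

```bash
python3 - <<'E'
from h import *
d=get('wrist'); st=monitor.sense(); print(st['tcp_pos'],st['force'],st['grip_width'])
u,v=map(int,proj(d,(.51,-.045,.046))); u0,v0=max(0,u-80),max(0,v-60); print(u0,v0)
cv2.imwrite('pics/p4.png',cv2.resize(d['img'][v0:v0+120,u0:u0+160],None,fx=5,fy=5,interpolation=cv2.INTER_CUBIC)[:,:,::-1])
E
```

```text
[ 0.48129978 -0.05014898  0.07992519] [ -0.28147908 -10.70474391  -2.62776231] 0.023071837508381456
232 122
```

View pics/p4.png

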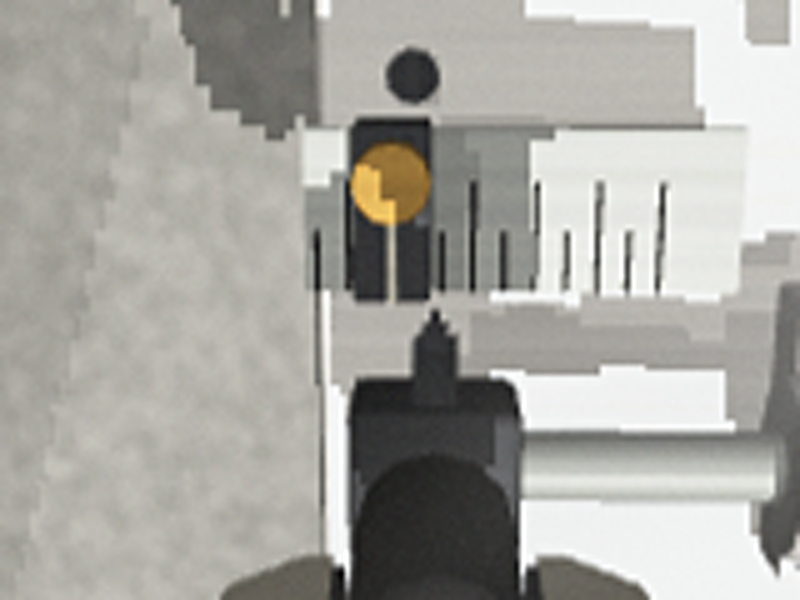

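Pointer tip at crop (435,312), index line at (391,297). The rider is 80 px wide for 12 mm, so about 6.6 mm remain.

Call:
{"name": "arm_command", "arguments": {"rows": [[[0, 0.4, 0, 0], [0, 0.26, 0, 0], [0, 0, 0, 0], [0, 0, 0, 0], [0, 0, 0, 0]]]}}

```text
time: 15.32
tcp_pos: [0.4814, -0.0438, 0.0799]
ee_rot: [0.002, 1.0, -0.008, 0.0]
force: [-0.5, -11.4, -4.2]
grip_width: 0.0236
```

```bash
python3 - <<'E'
from h import *
d=get('wrist'); st=monitor.sense(); print(st['tcp_pos'],st['force'],st['grip_width'])
u,v=map(int,proj(d,(.51,-.045,.046))); u0,v0=max(0,u-80),max(0,v-60); print(u0,v0)
cv2.imwrite('pics/p5.png',cv2.resize(d['img'][v0:v0+120,u0:u0+160],None,fx=5,fy=5,interpolation=cv2.INTER_CUBIC)[:,:,::-1])
E
```

```text
[ 0.48143041 -0.04383624  0.07993296] [ -0.06328652 -11.38465887  -3.52676764] 0.02289644940338587
240 122
```

View pics/p5.png

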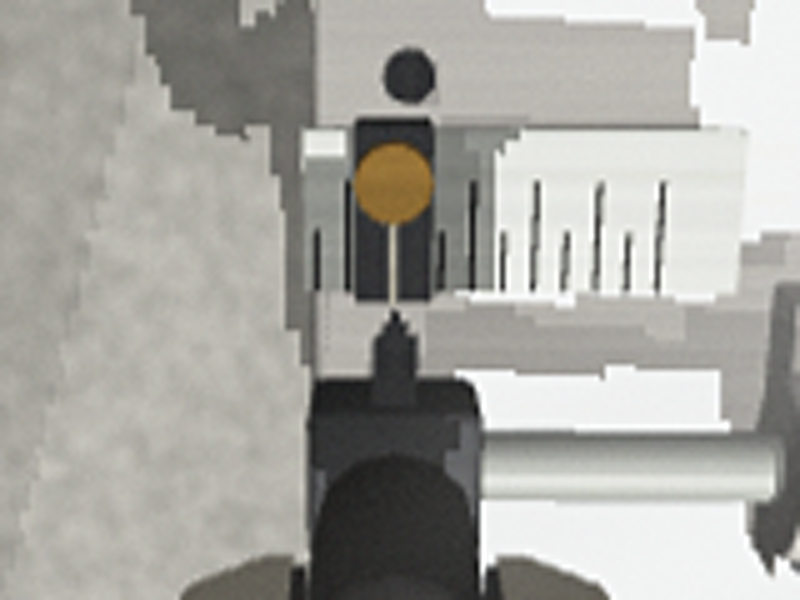

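The pointer tip (395,312) is within about 0.4 mm of the index line (392,297). One small nudge, a settle to check it holds, then I hand in.

Call:
{"name": "arm_command", "arguments": {"rows": [[[0, 0.04, 0, 0], [0, 0, 0, 0], [0, 0, 0, 0], [0, 0, 0, 0], [0, 0, 0, 0]]]}}

```text
time: 16.0
tcp_pos: [0.4814, -0.0436, 0.0799]
ee_rot: [0.002, 1.0, -0.008, 0.0]
force: [0.1, -11.9, -4.5]
grip_width: 0.0227
```

```bash
python3 - <<'E'
from h import *
a=load('wrist'); d=get('wrist'); st=monitor.sense(); print(st['time'],st['tcp_pos'],st['force'],st['grip_width'])
# index line column vs pointer tip column
g=d['img'].astype(int).sum(2)
print(g[175:180,310:326].tolist()); print(g[184:188,310:326].tolist())
order.close_job()
E
```

```text
16.05 [ 0.48145449 -0.04356485  0.07992478] [ -0.40116218 -11.85940145  -2.80757518] 0.02283977594911756
[[330, 157, 152, 156, 151, 156, 147, 123, 539, 467, 189, 152, 161, 162, 154, 159], [330, 151, 148, 153, 163, 156, 158, 132, 517, 391, 167, 154, 160, 170, 156, 160], [338, 152, 160, 154, 154, 160, 156, 129, 520, 362, 168, 160, 153, 159, 167, 161], [330, 159, 152, 165, 156, 158, 156, 129, 527, 361, 172, 152, 153, 157, 162, 160], [318, 144, 151, 152, 157, 157, 159, 131, 533, 368, 172, 151, 163, 160, 163, 152]]
[[525, 518, 531, 527, 529, 533, 539, 546, 311, 277, 532, 537, 539, 533, 527, 530], [532, 531, 533, 526, 529, 529, 548, 563, 179, 104, 540, 549, 530, 526, 529, 530], [528, 540, 536, 540, 533, 543, 473, 346, 168, 139, 317, 372, 534, 535, 533, 538], [536, 533, 534, 530, 537, 553, 379, 155, 146, 154, 139, 301, 545, 548, 532, 534]]
the job is handed in; nothing more can be done
```

The job is done and handed in at about 16 s of the 58 s allowed. I can't see the judge's verdict, since handing in reports none.

- **Roll:** I slid the run-down white roll up off the spindle and released it near the middle of the carton. The wrist and scene views afterwards showed it lying flat there.
- **Brake:** I then pulled the brake shoe out by its knob until the pointer met the rider's white index line, and the arm is still holding it against the spring. I took the rider's mark to be that line at its middle, because the pointer passes beside the rider there.
- **Last checks:** In the final wrist image the pointer tip and the index line sit on the same pixel columns (318–319), within about 0.5 mm. The spring pull is about 12 N and steady, and the grip width is 22.8 mm on the 24 mm knob.
- **Disagreement:** The required pull came out at 40–41 mm from the first overview pictures, about 43 mm from close by. I used the close view; the gripper moved about 42.5 mm from where it closed on the knob.
- **Other items:** I did not touch the fresh roll, product box or cutter.

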